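# Take the clip-on cover off the bench dust filter

### The arm

A 6-joint arm with a two-finger parallel gripper is mounted at the origin on the work surface. World frame = base frame: x ahead of the robot, y to its left, z up, the work surface at z = 0. Lengths are in m, angles in rad, forces in N, time in s.
With the tool pointing down it reaches from about 0.35 to 0.725 m from the base axis. Payload 4.3 kg.
Tool frame: the origin (TCP) lies at the very end of the fingers, on their centre line; the grasp point (between the pads) lies 19 mm behind it; z points along the fingers, x is the direction in which the jaws open and shut, and the axes are right-handed (so a half turn about z gives the same grasp; the last joint's range is limited). The gripper opens to 85 mm and grips with 20 to 120 N. Pads are 22 mm wide; open, the fingers measure 114 mm over their backs; the gripper's body (76 mm by 85 mm) begins 54 mm behind the grasp point. The pads swing forward as they close: fully open they stand 13 mm farther back than shut.
Start: joints at [-1.222, 0.377, 0.081, 1.274, 0, 1.46], TCP at [0.255, -0.516, 0.231] pointing down, gripper open.
Joint ranges: [-2.72, 2.72], [-0.84, 1.66], [-1.02, 1.22], [-1.77, 2.12], [-1.37, 1.28], [-3.14, 3.14]. Speed limits (rad/s): [2.57, 2.57, 3.14, 3.14, 3.14, 3.14].

### API

Orientations are given as a unit quaternion [w, x, y, z].
In Python, from plant import r gives the robot as it stands. Calls block until the motion is done:
- r.reach(position, orientation): joint-space move of the TCP to a pose.
- r.move_linear(position, rotation=None, velocity=0.15, f_stop=None): straight line of the TCP; rotation=None keeps the orientation; velocity is the mean speed in m/s. With f_stop (N) it stops when the force on the tool has changed by that much, and returns True; else False.
- r.move_joints(angles): joint-space move.
- r.release() and r.close(effort=None): open the fingers fully, or close them until they stop; effort is the grip in N (None keeps the last).
- r.sleep(seconds).
- r.ik(position, orientation): joint angles nearest the present ones, or None.
- r.state(): the state.
- r.capture(name): name is "side" or "top" or "wrist"; returns the picture (400x640x3 uint8, red, green, blue); there is no depth.
- r.camera_info(name): a dict with "camera_matrix" (3x3 intrinsics, pixels), "distortion" ([k1, k2, p1, p2, k3] as OpenCV has them; the pictures are not rectified), "world_to_cam" (4x4, takes a point from world to camera coordinates). Camera axes: x right, y down, z forward; pixel columns grow to the right and rows downward; lengths in m; the calibration is good to about 2 mm. A picture is of the moment at which its call begins: read the wrist's pose just before it. camera_info takes no time and is no camera call; for the wrist camera it gives the pose at the moment of the call.
A pose or a line that the arm cannot do raises r.PlanningError and nothing moves.
- r.hand_in(): hands the job in, once; it reports no verdict.
The state is a dict: "t": time; "joints": joint angles; "joint_velocities": joint speeds; "tau": joint torques, N m; "ee_pos": TCP position; "eef_rot": TCP orientation; "wrist_force": force on the tool from outside, world axes, zero at the start; "torque": the same for the moment, N m; "gripper_width": finger opening in m.
Only numpy, scipy, OpenCV 4.12 (cv2) and the standard library are available. Lean on these libraries where they do the work, as an engineer would, in place of code of your own. Each camera call takes 0.05 s, during which the arm holds its last target. There are 200 camera calls.

### The job

Two dust-filter boxes stand on the guitar maker's bench. Squeeze together the two snap tabs on the cover of the oblong box, lift that cover off its box and set it down flat, right way up, in the shallow white tray, without dropping it. Leave the cover of the square box where it is.

Things in the scene. Friction and masses are not known exactly. Their poses are not given: they have to be found in the camera images.
- long_grip (a point): OBLONG box's cover: grey plate 140 x 84 x 8 mm, two black tabs upright in its middle, 0.2 kg. Point: midway between the tabs, 23 mm above the plate, 111 mm above the bench while on the box; x along the long side, y tab to tab, z up. Feet under its short ends (63 mm along y, at x +-62 mm) reach 20 mm down into the box; off the box it stands on them, the point 51 mm above what it stands on. Sideways play 2.5 mm.
- long_tab_a (a joint): Tab at the oblong cover's +y side: blade 28 mm wide along x, 5 mm thick, top 36 mm above the plate. Outer faces of the two tabs are 60 mm apart sprung out, 36 mm squeezed in. Value 0 sprung out (latched), 0.012 m fully in, at its stop; spring 3 N at 0, 7 N fully in. A hook under each tab catches 4 mm under the box's rim: both must be in over 4 mm (7 mm is always enough) to lift the cover straight off.
- long_tab_b (a joint): The same tab at the oblong cover's -y side; 0 sprung out (latched), 0.012 m fully in.
- long: The oblong grey steel filter box, fixed to the bench: 160 x 100 mm, 80 mm high, with a pipe stub 37 mm long on its +x end and the cover clipped on top. Origin at the centre of its underside, x along its long side, z up.
- tray_in (a point): Shallow white plastic tray, empty, fixed to the bench, 240 x 190 mm outside, 20 mm high, walls 5 mm thick. Point: the centre of its inner floor, 5 mm above the bench; x along its long side, y along its short side, z up.
- square_grip (a point): The SQUARE box's cover (plate 84 x 84 mm, box 104 x 100 x 80 mm high), otherwise like the oblong one with the same tabs; to be left alone. Point: midway between its tabs, 23 mm above its plate, 111 mm above the bench; y tab to tab, z up.
There are look-alikes about, which are no part of the job. What is shaped like the part that bears long_grip but blue or turquoise is not meant.

How it is judged:
By the outcome, as a careful person would: the job done as asked, in the order asked, and still so for the second after the job is handed in, with the robot touching nothing.
It also fails if it takes over 43 s, if anything falls off the work surface, if the arm or the gripper's body presses on something with over 40 N, if the wrist force passes 120 N, or if a joint passes its speed limit or range.

## Working session

There is one attempt and no reset: what is moved stays moved. The work goes in short steps, each a Python script; the robot and the scene stay as the last script left them, time stands still between calls to the robot, and variables do not carry over. Pictures are saved under pics/ and viewed, about 8 in all and at most 12, crops included, and the job is handed in when it is done.

```bash
mkdir -p pics; ls; python3 - <<'E'
from plant import r
import cv2
for n in("top","side"):
    cv2.imwrite(f"pics/{n}0.png",r.capture(n)[:,:,::-1])
    print(n,r.camera_info(n))
print(r.state())
E
```

```text
pics
top {'camera_matrix': array([[479.91829671,   0.        , 320.45485406],
       [  0.        , 479.91829671, 194.69410911],
       [  0.        ,   0.        ,   1.        ]]), 'distortion': array([-0.13126779,  0.        ,  0.        ,  0.        ,  0.        ]), 'world_to_cam': array([[ 0.00217025, -0.99996744, -0.00777171, -0.07632561],
       [-0.99800851, -0.00167592, -0.06305723,  0.43973078],
       [ 0.06304215,  0.00789308, -0.99797965,  1.2526359 ],
       [ 0.        ,  0.        ,  0.        ,  1.        ]])}
side {'camera_matrix': array([[442.74897319,   0.        , 324.06396194],
       [  0.        , 442.74897319, 196.82863825],
       [  0.        ,   0.        ,   1.        ]]), 'distortion': array([-0.1069979,  0.       ,  0.       ,  0.       ,  0.       ]), 'world_to_cam': array([[-0.86253433, -0.50590681, -0.00963539,  0.35467916],
       [-0.35137844,  0.61255965, -0.70802816,  0.27490918],
       [ 0.36409852, -0.60731292, -0.70611847,  1.02262274],
       [ 0.        ,  0.        ,  0.        ,  1.        ]])}
{'t': 0.1, 'joints': array([-1.22230204e+00,  3.78003730e-01,  7.98216252e-02,  1.27438946e+00,
       -7.43064205e-06,  1.46048243e+00]), 'joint_velocities': array([-0.00092281,  0.00055087,  0.00184949, -0.00139665, -0.00092509,
        0.00027637]), 'tau': array([ 8.48498748e-04, -4.64693820e+01,  2.70582587e+01,  1.19980299e-02,
       -1.85645908e-04, -1.06441821e-06]), 'ee_pos': array([ 0.2544615 , -0.51501132,  0.23047052]), 'eef_rot': array([-5.45705021e-04,  8.49375869e-01, -5.27787690e-01, -7.00060594e-04]), 'wrist_force': array([ 0.48140386, -0.26462616, -0.26393462]), 'torque': array([-0.02655264, -0.01264396,  0.02275632]), 'gripper_width': 0.08539459681956486}
```

View pics/top0.png

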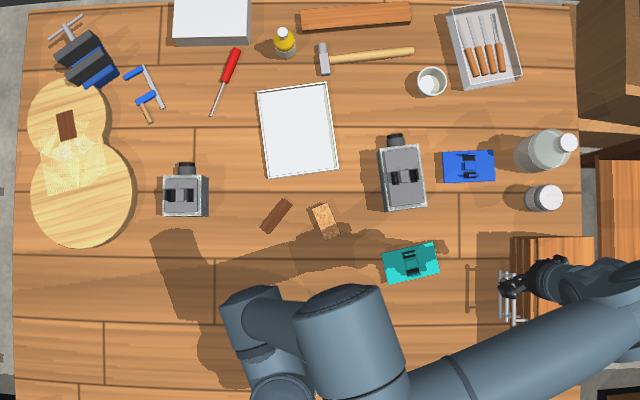

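View pics/side0.png

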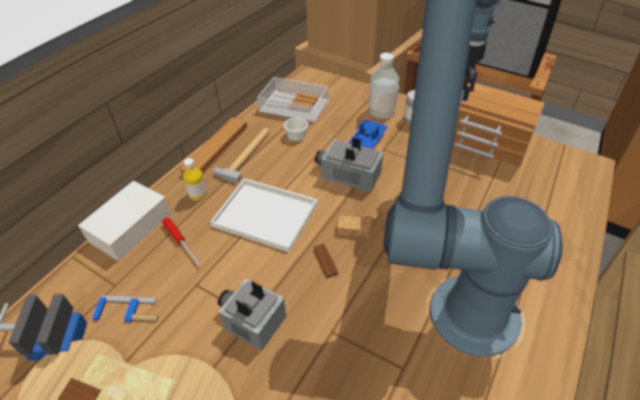

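The top view shows the oblong box at about (403,176) with its pipe stub pointing away from the robot, the tray at (298,130) and the square box at (184,195). The blue (467,166) and turquoise (411,262) covers are look-alikes. Next I'll enlarge a crop to get corners.

```bash
python3 - <<'E'
import cv2
i=cv2.imread("pics/top0.png")[70:220,250:450]
cv2.imwrite("pics/crop.png",cv2.resize(i,None,fx=4,fy=4,interpolation=cv2.INTER_CUBIC))
E
cat > h.py <<'E'
from plant import r
import numpy as np, cv2
def ray(px,ci,z):
    "pixels -> world points at height z"
    p=cv2.undistortPoints(np.array(px,float).reshape(-1,1,2),ci["camera_matrix"],ci["distortion"]).reshape(-1,2)
    T=ci["world_to_cam"];R=T[:3,:3];c=-R.T@T[:3,3]
    d=np.c_[p,np.ones(len(p))]@R
    return c+d*((z-c[2])/d[:,2])[:,None]
def proj(P,ci):
    T=ci["world_to_cam"]
    return cv2.projectPoints(np.array(P,float).reshape(-1,1,3),cv2.Rodrigues(T[:3,:3])[0],T[:3,3],ci["camera_matrix"],ci["distortion"])[0].reshape(-1,2)
def down(a):
    "tool down, tool x axis at angle a from world x"
    return np.array([0,np.cos(a/2),np.sin(a/2),0])
E
```

```text
(no output)
```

View pics/crop.png

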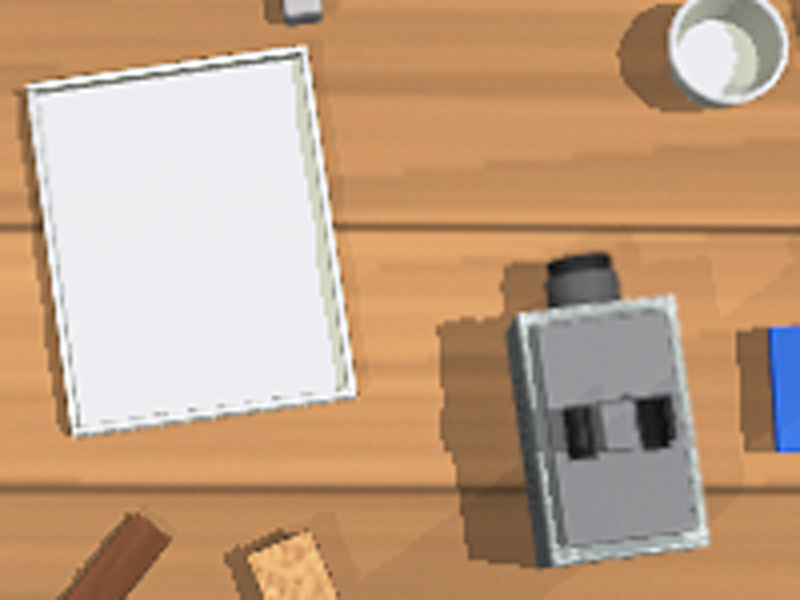

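Crop pixels: tray rim corners are (27,87), (306,46), (356,397) and (74,435). The oblong box's rim corners are (516,313), (674,296), (708,546) and (545,567), with the tabs at about (580,425) and (656,420).

```bash
python3 - <<'E'
from h import *
ci=r.camera_info("top")
f=lambda c:(np.array(c)+.5)/4-.5+[250,70]
for n,c,z in(("tray",[(27,87),(306,46),(356,397),(74,435)],.02),("box",[(516,313),(674,296),(708,546),(545,567)],.08)):
    p=ray(f(c),ci,z)[:,:2]
    print(n,p.mean(0),np.linalg.norm(p-np.roll(p,-1,0),axis=1), cv2.minAreaRect(p.astype(np.float32)))
    d=(p[0]+p[1]-p[2]-p[3]); a=np.arctan2(d[1],d[0]);e=p[0]+p[3]-p[1]-p[2];print("ang",a,np.arctan2(e[1],e[0])-np.pi/2)
E
```

```text
tray [ 0.61312681 -0.01336907] [0.18940539 0.23962942 0.18756076 0.23757518] ((0.6132676601409912, -0.01288488507270813), (0.23962946236133575, 0.18939988315105438), 7.9551825523376465)
ang 0.1427002821129041 0.14103574560152765
box [ 0.48034449 -0.28179279] [0.10113241 0.15937792 0.10368177 0.16090366] ((0.4803767800331116, -0.28114578127861023), (0.16088341176509857, 0.10368043184280396), 7.02061653137207)
ang 0.1145623393178248 0.1203624775822223
```

Measured sizes match the ones given (tray 240x190, box 160x100). I'll go above the oblong cover and look with the wrist camera.

```bash
python3 - <<'E'
from h import *
r.reach([.4803,-.2815,.24],down(.118-np.pi/2))
r.sleep(.2)
ci=r.camera_info("wrist"); im=r.capture("wrist")
np.save("ci.npy",ci,allow_pickle=True)
cv2.imwrite("pics/w1.png",im[:,:,::-1]); s=r.state()
print(s["t"],s["ee_pos"],s["eef_rot"],ci["world_to_cam"])
P=[[x,y,0.103-.02+.0-.003] for x,y in[(-.08,-.05),(.08,-.05),(.08,.05),(-.08,.05)]]
c,sn=np.cos(.118),np.sin(.118)
print(proj([[.4803+c*x-sn*y,-.2815+sn*x+c*y,z] for x,y,z in P],ci))
print(proj([[.4803-sn*y,-.2815+c*y,.124] for y in(-.03,.03)],ci))
E
```

```text
1.5833 [ 0.47982746 -0.28237839  0.23992641] [ 4.63979663e-05  7.47050930e-01 -6.64766805e-01 -3.53461311e-05] [[ 1.14543653e-01 -9.93418140e-01  3.88063124e-04 -3.35775871e-01]
 [-9.57376822e-01 -1.10283713e-01  2.66959030e-01  3.90944726e-01]
 [-2.65159146e-01 -3.09499851e-02 -9.63707801e-01  5.04374737e-01]
 [ 0.00000000e+00  0.00000000e+00  0.00000000e+00  1.00000000e+00]]
[[360.05056837 257.78173166]
 [365.7946834  110.55161283]
 [265.33363148 110.89730264]
 [272.31434646 258.05006996]]
[[348.42593961 199.47110263]
 [283.06363765 199.68064318]]
```

View pics/w1.png

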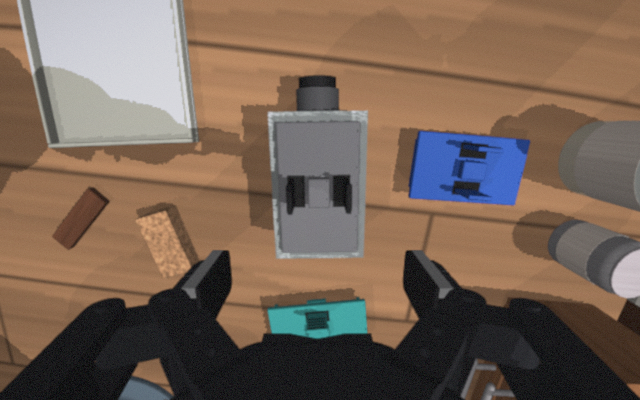

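The wrist view shows box rim corners at (268,112), (367,111), (364,258) and (277,259), with the tabs' outer edges at columns 287 and 352. That is about 3 px right of the prediction, so roughly 3 mm towards -y. I'll measure it and go closer.

```bash
python3 - <<'E'
from h import *
ci=np.load("ci.npy",allow_pickle=True).item()
p=ray([(268,112),(367,111),(364,258),(277,259)],ci,.08)[:,:2]
t=ray([(287,195),(352,195)],ci,.124)[:,:2]
d=p[0]+p[1]-p[2]-p[3]
print(p.mean(0),np.linalg.norm(p-np.roll(p,-1,0),axis=1),np.arctan2(d[1],d[0]),t.mean(0),np.linalg.norm(t[0]-t[1]))
r.move_linear([.480,-.2835,.165],down(.118-np.pi/2)); r.sleep(.2)
ci=r.camera_info("wrist"); im=r.capture("wrist")
np.save("ci.npy",ci,allow_pickle=True)
cv2.imwrite("pics/w2.png",cv2.resize(im[100:340,180:460,::-1],None,fx=2.5,fy=2.5,interpolation=cv2.INTER_CUBIC)); s=r.state()
print(s["t"],s["ee_pos"])
e=s["ee_pos"];c,sn=np.cos(.118),np.sin(.118)
print(((proj([[e[0]-sn*y,e[1]+c*y,.124] for y in(-.03,.03)],ci)-[180,100])+.5)*2.5-.5)
E
```

```text
[ 0.47995841 -0.2849782 ] [0.0986071  0.15990626 0.09922625 0.16014161] 0.13671694888786148 [ 0.4849844  -0.28442592] 0.05941116783177794
2.4833 [ 0.48068674 -0.28400607  0.16615359]
[[453.00449686 320.56407283]
 [230.68856771 321.0314531 ]]
```

View pics/w2.png

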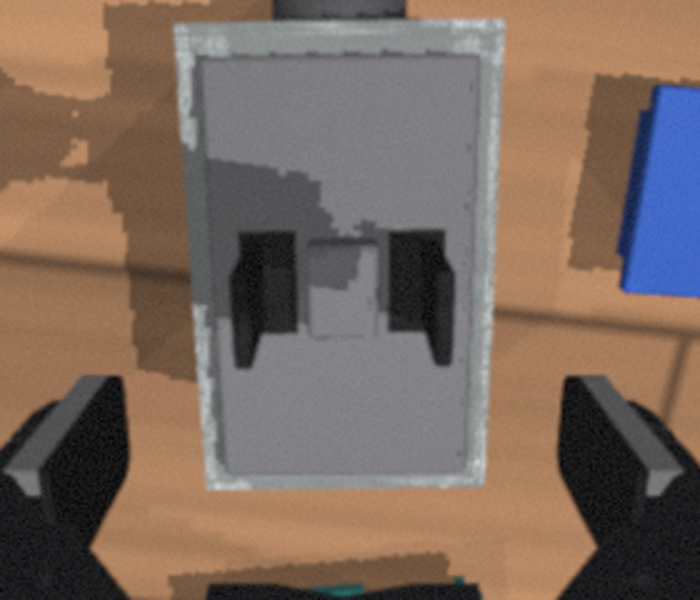

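The close view shows the tab tops' outer edges at columns 231 and 455 (predicted 231 and 453), and the open pads at 130 and 558. So the tabs are centred within 0.5 mm. I'll refine the yaw from the rim corners (175,25), (505,21), (486,486) and (207,490), then descend with a force stop and squeeze.

```bash
python3 - <<'E'
from h import *
ci=np.load("ci.npy",allow_pickle=True).item()
p=ray((np.array([(175,25),(505,21),(486,486),(207,490)])+.5)/2.5-.5+[180,100],ci,.08)[:,:2]
d=p[0]+p[1]-p[2]-p[3];a=np.arctan2(d[1],d[0])
print(p.mean(0),np.linalg.norm(p-np.roll(p,-1,0),axis=1),a)
a=np.clip(a,.118,.135)
s=r.state();e=s["ee_pos"]
print(r.move_linear([.4805,-.2843,.094],down(a-np.pi/2),velocity=.06,f_stop=12))
s=r.state();print(s["t"],s["ee_pos"],s["wrist_force"])
r.close(40); r.sleep(.3)
s=r.state();print(s["t"],s["ee_pos"],s["wrist_force"],s["torque"],s["gripper_width"])
cv2.imwrite("pics/w3.png",r.capture("wrist")[:,:,::-1])
E
```

```text
[ 0.48038882 -0.28460376] [0.09937956 0.15862606 0.10020315 0.15895172] 0.1300923910044675
False
3.8167 [ 0.48085281 -0.28453378  0.09446826] [ 0.26015722  0.99392112 -0.43771851]
4.6583 [ 0.48138333 -0.28460109  0.09618061] [-2.31369158  1.94938785 12.45777674] [0.57494159 0.42463838 0.0156375 ] 0.033545851236842006
```

View pics/w3.png

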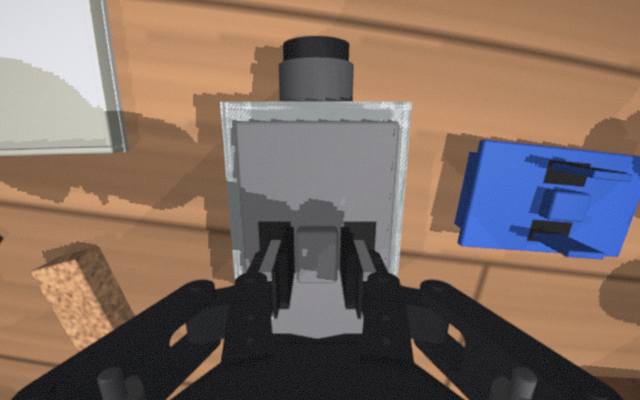

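Both tabs are gripped: the pads lie against their outer faces at about (272,285) and (363,285), and the 33.5 mm width fits the tabs being at their stops. Lifting straight up now.

```bash
python3 - <<'E'
from h import *
e=r.state()["ee_pos"]
for z,v in((.106,.05),(.20,.1)):
    print(r.move_linear([e[0],e[1],z],velocity=v,f_stop=35))
    s=r.state();print(s["t"],s["ee_pos"],s["wrist_force"],s["torque"],s["gripper_width"])
r.sleep(.2)
a=r.capture("wrist");b=r.capture("side")
cv2.imwrite("pics/w4.png",np.hstack([cv2.resize(x,(400,250)) for x in(a,b)])[:,:,::-1])
E
```

```text
False
5.1 [ 0.48148614 -0.28474076  0.10600357] [-0.29399068 -0.1751799  -2.93348676] [-0.00143342 -0.01241553 -0.00073933] 0.033484660864101734
False
6.1917 [ 0.48095332 -0.28428147  0.19921194] [-0.25457365  0.38696088 -2.27731268] [-0.0137559   0.01513489 -0.00251609] 0.03358672402567562
```

View pics/w4.png

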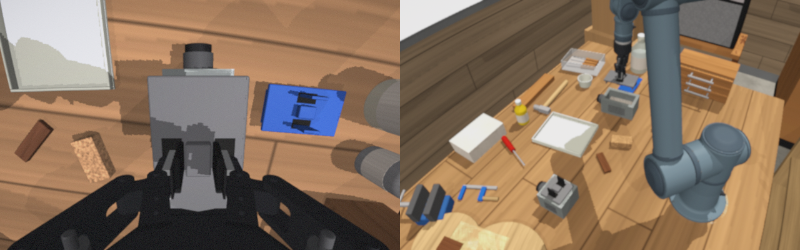

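The cover is clear of the box and held: the wrist force is -2.3 N, and the plate is centred at about (197,135) in the left picture. Carrying it to the tray.

```bash
python3 - <<'E'
from h import *
q=down(.142-np.pi/2);x,y=.613,-.015
r.move_linear([x,y,.20],q,velocity=.15)
s=r.state();print(s["t"],s["ee_pos"],s["wrist_force"],s["gripper_width"])
r.move_linear([x,y,.06],velocity=.1); r.sleep(.2)
print(r.move_linear([x,y,.034],velocity=.02,f_stop=5))
r.sleep(.2);s=r.state();print(s["t"],s["ee_pos"],s["wrist_force"],s["torque"],s["gripper_width"])
a=r.capture("wrist");b=r.capture("side")[130:290,180:436]
cv2.imwrite("pics/w5.png",np.hstack([cv2.resize(x,(400,250)) for x in(a,b)])[:,:,::-1])
E
```

```text
8.6417 [ 0.61280288 -0.01562237  0.20003482] [-0.1107178   0.81160263 -2.73464376] 0.03388733871821663
True
11.4917 [ 0.61283071 -0.0149743   0.04130681] [0.35096125 0.05898276 5.17514787] [ 0.01107767  0.06447325 -0.00029982] 0.0334706639052913
```

View pics/w5.png

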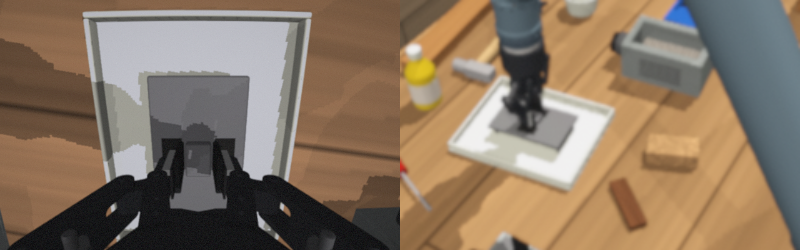

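The cover touched down at TCP z = 0.0413 (expected 0.041). It sits flat inside the tray, and the open oblong box is visible. Releasing and retreating.

```bash
python3 - <<'E'
from h import *
r.release(); r.sleep(.3)
s=r.state();e=s["ee_pos"];print(s["t"],s["wrist_force"],s["gripper_width"])
r.move_linear([e[0],e[1],.20],velocity=.1)
r.reach([.4,-.35,.3],down(.118-np.pi/2)); r.sleep(.3)
s=r.state();print(s["t"],s["wrist_force"],s["gripper_width"])
a=r.capture("top")[60:260,140:460];b=r.capture("side")[100:350,150:550]
cv2.imwrite("pics/w6.png",np.vstack([cv2.resize(a,(480,300)),cv2.resize(b,(480,300))])[:,:,::-1])
E
```

```text
12.45 [-0.1150597   0.25611046 -0.15957412] 0.08562878178854937
16.0167 [-0.47398674 -0.51101027 -0.10521519] 0.08573681690502546
```

View pics/w6.png

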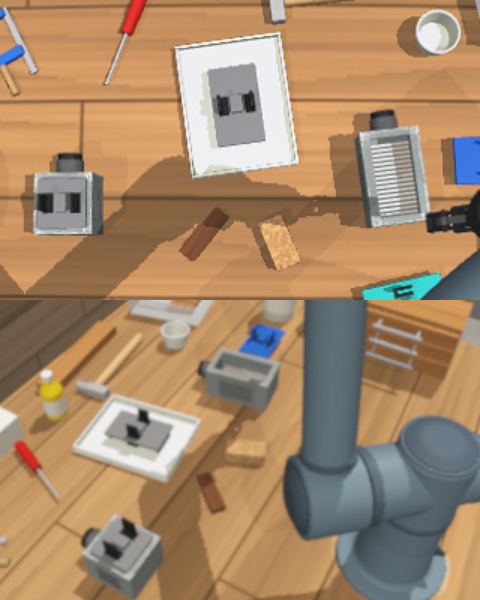

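The cover lies flat and upright in the middle of the tray at (236,104), the oblong box is open, and the square box still has its cover. Handing in.

```bash
python3 -c "
from plant import r
r.hand_in()"
```

```text
the job is handed in; nothing more can be done
```

I squeezed both tabs on the oblong box's cover, lifted it straight off and set it down in the white tray. Then I let go, moved the arm clear and handed the job in at about 16 s.

- **Final pictures:** the cover lies flat, tabs up, near the centre of the tray. The oblong box is open, and the square box still has its cover.
- **Forces:** the cover was lowered until it touched the tray, at the height expected, with a contact force of about 5 N. The highest wrist force I read was about 13 N, during the squeeze. After the release it read close to zero.
- **Disagreements:** the top and wrist cameras differed by about 3 mm on where the oblong box stood. I went with the close wrist view, which agreed with the gripper's centre line. The gripper read 33.5 mm when closed, where the fully squeezed tabs should measure 36 mm; the tabs released without trouble.

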